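# Close the mould press with its square-socket crank

## Robot

A 7-joint arm with a two-finger parallel gripper is mounted at the origin on a cart in front of the work surface, level with it; the furniture and walls round the work are solid. World frame = base frame: x ahead of the robot, y to its left, z up, the work surface at z = 0. Lengths are in m, angles in rad, forces in N, time in s.
With the tool pointing down it reaches from about 0.425 to 0.875 m from the base axis. Payload 8.4 kg.
Tool frame: the origin (TCP) lies at the very end of the fingers, on their centre line; the grasp point (between the pads) lies 19 mm behind it; x points along the fingers, y is the direction in which the jaws open and shut, and the axes are right-handed (so a half turn about x gives the same grasp; the last joint's range is limited). The gripper opens to 85 mm and grips with 20 to 120 N. Pads are 22 mm wide; open, the fingers measure 114 mm over their backs; the gripper's body (76 mm by 85 mm) begins 54 mm behind the grasp point. The pads swing forward as they close: fully open they stand 13 mm farther back than shut.
Start: joints at [1.055, 0.333, 0.04, 1.465, -0.013, 1.343, -0.059], TCP at [0.263, -0.594, 0.231] pointing down, gripper open.
Joint ranges: [-2.58, 2.58], [-0.38, 2.09], [-1.3, 1.39], [0.25, 2.4], [-1.5, 4.64], [0.08, 2.09], [-2.65, 2.65]. Speed limits (rad/s): [2.22, 2.22, 2.79, 2.79, 3.14, 3.14, 3.14].

## Interface

Orientations are given as a unit quaternion [w, x, y, z].
In Python, from workcell import robot, cams gives the robot as it stands. The module is installed in compiled form; this text tells all that it offers.
- The arm moves only by the tool jog_arm, never from a script. Its argument "moves" is a list of rows, each a list of 3 entries, a list of its own where there are three numbers: the shift along the tool's x, y, z in cm, then the turn, a rotation vector about the tool's x, y, z in degrees, then the closure, from 0 (fully open) to 1 (shut). A call has 1 to 12 rows; each row shifts and turns the commanded pose from where the row before left it, along the tool's axes as they then stand; what a row does not reach is not made up. A row lasts 1/8 s, in which the tool goes at most 62.5 mm and 10.7 degrees, less where a joint would pass 70% of its speed; a pose out of reach is approached as far as the arm can. A call is refused whole if a number of a shift passes 6.25 or a number of a turn 10.7, either way. A call with a gripper value outside its range is refused whole. The fingers move at their own pace and stop on an object; "squeeze" is the grip in N (left out, the last holds). Time passes only in rows, so rows that do not move let the fingers close. It gives the time, the measured TCP pose, the force and the opening at its end, in the units of the state.
- robot.read_state(): the state, without advancing time (a new reading comes with each control period).
- cams.read_camera(name): name is "side" or "top"; returns a dict with "frame" (420x560x3 uint8, red, green, blue), "K" (3x3 intrinsics, pixels), "world_from_camera" (4x4, takes a point from camera to world coordinates). Camera axes: x right, y down, z forward; pixel columns grow to the right and rows downward; lengths in m; the calibration is good to about 2 mm. A picture is of the moment at which its call begins. There is no depth.
- robot.sign_off(): hands the job in, once; it reports no verdict.
The state is a dict: "time": time; "joints": joint angles; "joint_velocities": joint speeds; "effort": joint torques, N m; "eef_pos": TCP position; "tcp_rot": TCP orientation; "wrist_force": force on the tool from outside, world axes, zero at the start; "ft_torque": the same for the moment, N m; "finger_gap": opening from 0.0 (shut) to 1.0 (fully open).
Only numpy, scipy, OpenCV 4.12 (cv2) and the standard library are available. Lean on these libraries where they do the work, as an engineer would, in place of code of your own. Each camera call takes 0.05 s, during which the arm holds its last target.

## Task

Close the little mould press: take the crank with the square hub, fit it fully down over the square end of the press's upright spindle and turn it clockwise (seen from above) until the spindle comes to its stop. Then lift the crank off and leave it standing upright near the middle of the round wooden board. Leave the crank with the round hub where it is.

Things in the scene. Friction and masses are not known exactly. Their poses are not given: they have to be found in the camera images.
- square_crank: Loose steel crank, SQUARE hub 36 x 36 x 50 mm tall, 0.25 kg, standing on it. Origin: centre of hub's underside = mouth of its 24 x 24 mm square socket, 36 mm deep, sides along x and y. z up. Arm 16 mm wide, 42 to 49 mm up, along +x; upright knob 20 mm across at x = 74 mm, top 71 mm up. Pinch the hub from above across its y faces, about 30 mm up. Stands safely on its hub.
- round_crank: The other loose crank: same size, arm and knob, but a ROUND hub (36 mm across, 50 mm tall). Not to be moved. Origin: centre of the hub's underside, arm along its +x, z up.
- spindle_seat (a point): On the axis of the upright spindle, 94 mm above the worktop, on its 48 mm collar: the crank's underside rests here when fully down. z up; x, y along the sides of the square end and turn with it. The end is 20 x 20 mm for 16 mm, then tapers to 9 x 9 mm at 28 mm up. The crank fits in 4 positions, 2 mm play a side, 13 degrees slack. The press's beam is 4 mm below this point, its nuts 2 mm above.
- spindle (a joint): Turn of the spindle, rad: grows clockwise seen from above; 0 open, 1.2 at its stop (closed). Starts between 0 and 0.3; stays where left; friction about 0.12 N m. It lowers the pressing board under the beam 10 mm per rad.
- round_board: Round wooden board lying fixed on the worktop, 136 mm across, 12 mm thick. Origin: centre of its underside; its top is 12 mm above the origin.
- press: The press, fixed to the worktop: wooden foot 110 x 170 mm, wooden mould, two steel posts 68 mm either side of the spindle with a steel beam 36 x 165 mm (along y) on top. Origin: centre of the foot's underside, below the spindle; z up.
Mind the look-alikes: they are no part of the job. Leave any red look-alike of the square_crank alone.

How it is judged:
By the outcome, as a careful person would: the job done as asked, in the order asked, and still so for the second after the job is handed in, with the robot touching nothing.
It also fails if it takes over 58 s, if anything falls off the work surface, if the arm or the gripper's body presses on something with over 40 N, if the wrist force passes 120 N, or if a joint passes its speed limit or range.

## Working session

There is one attempt and no reset: what is moved stays moved. The work goes in short steps, Python scripts to look and compute and a tool call to move; the robot and the scene stay as the last step left them, time stands still between calls to the robot, and variables do not carry over. Pictures are saved under pics/ and viewed, and the job is handed in when it is done.

Besides the shell and the picture viewer there is one more tool, called after "Call:" as a command line: name --argument value ..., lists and objects as JSON in quotes. jog_arm: Moves the arm, as the interface text tells. Its arguments: {"type":"object","properties":{"moves":{"type":"array"},"squeeze":{"type":"number"}},"required":["moves"]}

```bash
mkdir -p pics
python3 - <<'E'
from workcell import robot, cams
import cv2,numpy as np
for n in("side","top"):
    d=cams.read_camera(n); cv2.imwrite(f"pics/{n}0.png",d["frame"][:,:,::-1]); print(n,d["K"].round(1).tolist(),d["world_from_camera"].round(4).tolist())
print(robot.read_state())
E
```

```text
side [[380.2, 0.0, 275.5], [0.0, 380.2, 206.7], [0.0, 0.0, 1.0]] [[0.2578, -0.4464, 0.8569, -0.4968], [-0.9662, -0.1205, 0.228, -0.4305], [0.0015, -0.8867, -0.4623, 0.6161], [0.0, 0.0, 0.0, 1.0]]
top [[531.8, 0.0, 280.1], [0.0, 531.8, 212.2], [0.0, 0.0, 1.0]] [[0.3122, -0.7449, 0.5897, -0.6722], [-0.9499, -0.2531, 0.1832, -0.531], [0.0128, -0.6174, -0.7866, 1.6215], [0.0, 0.0, 0.0, 1.0]]
{'time': 0.1, 'joints': array([ 1.05481868,  0.33381311,  0.03991015,  1.46616595, -0.01338435,
        1.34327795, -0.0585162 ]), 'joint_velocities': array([ 1.92996084e-03, -1.70656640e-03, -1.78943935e-03, -4.57826826e-03,
        8.73610335e-05, -1.45180247e-03, -1.35337537e-03]), 'effort': array([ 3.15180208e-03, -6.60021472e+01,  1.36944886e+00, -4.06474793e+01,
        1.69219956e-02,  8.93992139e-03, -1.79396875e-05]), 'eef_pos': array([ 0.26292255, -0.5940185 ,  0.23053651]), 'tcp_rot': array([-0.14579402, -0.69166994, -0.14674037,  0.69195669]), 'wrist_force': array([ 0.11156783,  0.32648857, -0.66696543]), 'ft_torque': array([-0.01791252, -0.02818187,  0.05442439]), 'finger_gap': 0.9978679864437161}
```

View pics/side0.png

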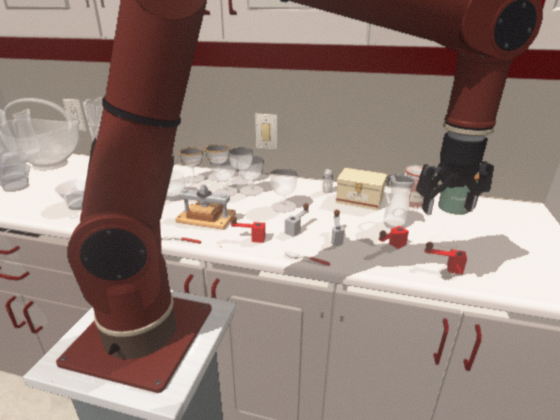

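View pics/top0.png

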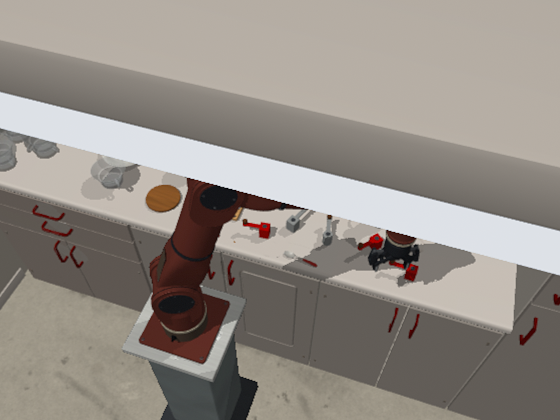

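Run:
```python
import cv2
s=cv2.imread("pics/side0.png");t=cv2.imread("pics/top0.png")
cv2.imwrite("pics/s1.png",cv2.resize(s[175:265,235:365],None,fx=6,fy=6,interpolation=cv2.INTER_CUBIC))
cv2.imwrite("pics/s2.png",cv2.resize(s[165:255,150:280],None,fx=6,fy=6,interpolation=cv2.INTER_CUBIC))
cv2.imwrite("pics/t1.png",cv2.resize(t[185:275,230:360],None,fx=6,fy=6,interpolation=cv2.INTER_CUBIC))
```

```text
(no output)
```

View pics/s1.png

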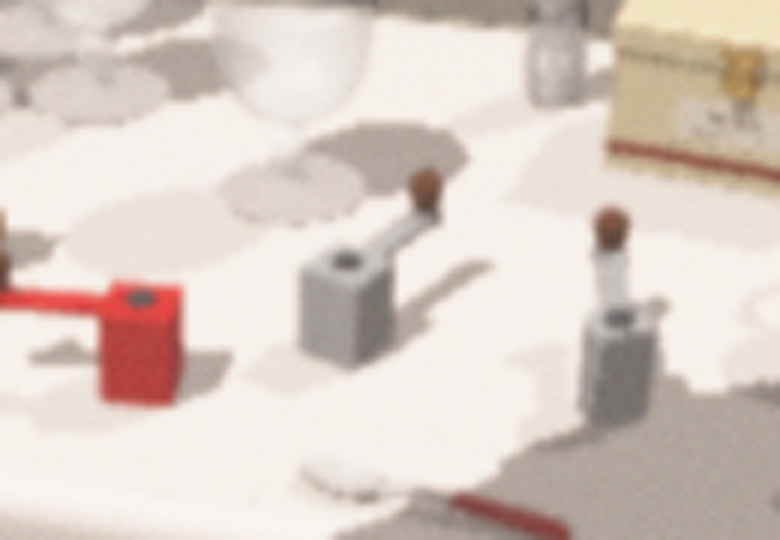

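View pics/s2.png

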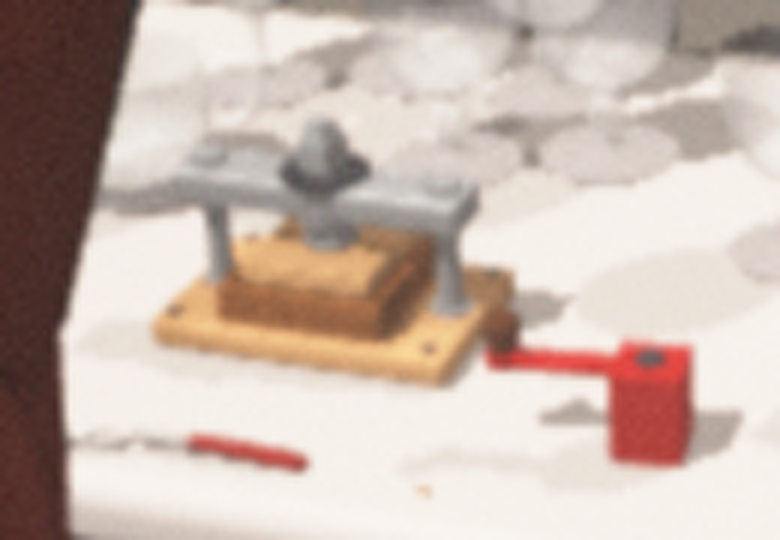

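View pics/t1.png

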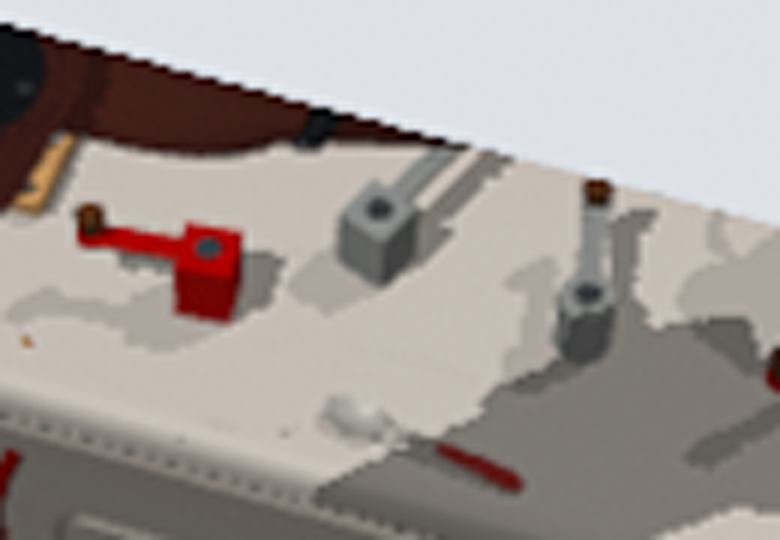

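```bash
cat > h.py <<'E'
import numpy as np,cv2
from scipy.optimize import least_squares
from scipy.spatial.transform import Rotation as R
C={"side":(np.array([[380.2,0,275.5],[0,380.2,206.7],[0,0,1]]),np.array([[0.2578,-0.4464,0.8569,-0.4968],[-0.9662,-0.1205,0.228,-0.4305],[0.0015,-0.8867,-0.4623,0.6161],[0,0,0,1]])),
"top":(np.array([[531.8,0,280.1],[0,531.8,212.2],[0,0,1]]),np.array([[0.3122,-0.7449,0.5897,-0.6722],[-0.9499,-0.2531,0.1832,-0.531],[0.0128,-0.6174,-0.7866,1.6215],[0,0,0,1]]))}
def proj(n,P):
    K,T=C[n];P=np.atleast_2d(P);p=(P-T[:3,3])@T[:3,:3];p=p@K.T;return p[:,:2]/p[:,2:]
def ray(n,uv,z):
    K,T=C[n];d=T[:3,:3]@np.linalg.solve(K,[uv[0],uv[1],1]);o=T[:3,3];return o+d*(z-o[2])/d[2]
def tri(us,ut):
    f=lambda P:np.r_[proj("side",P)[0]-us,proj("top",P)[0]-ut]
    r=least_squares(f,[.6,-.3,.05]);return r.x,r.fun
def c(ox,oy,u,v,s=6): return np.array([(u+.5)/s-.5+ox,(v+.5)/s-.5+oy])
E
python3 - <<'E'
from h import *
s=lambda u,v:c(235,175,u,v); t=lambda u,v:c(230,185,u,v); s2=lambda u,v:c(150,165,u,v)
print("left hole",ray("side",s(347,260),.05),ray("top",t(379,207),.05),tri(s(347,260),t(379,207)))
print("right hole",ray("side",s(620,318),.05),ray("top",t(587,292),.05),tri(s(620,318),t(587,292)))
print("left knob",ray("side",s(427,190),.06),"right knob",ray("side",s(611,230),.06),ray("top",t(597,190),.06))
print("left near bottom",ray("side",s(350,367),0),ray("top",t(382,286),0))
print("right bottoms side",ray("side",s(612,424),0))
print("spindle tip",ray("side",s2(322,120),.122),"collar",ray("side",s2(326,175),.094))
print("post feet?", ray("side",s2(457,310),.0),"foot corners",[ray("side",s2(*p),.012).round(4) for p in((155,325),(443,378),(512,272))])
print("nuts",ray("side",s2(210,152),.094),ray("side",s2(444,185),.094))
print("board",ray("top",(163,198),.012))
from workcell import robot
st=robot.read_state();q=st['tcp_rot'];print(R.from_quat([q[1],q[2],q[3],q[0]]).as_matrix().round(3))
E
```

```text
left hole [ 0.49447039 -0.22017427  0.05      ] [ 0.49014121 -0.21972465  0.05      ] (array([ 0.48729159, -0.22126329,  0.05400483]), array([-0.16982493, -0.01769176,  0.20663446,  0.03452014]))
right hole [ 0.47267993 -0.36093735  0.05      ] [ 0.46872036 -0.35895811  0.05      ] (array([ 0.46572964, -0.36070858,  0.05405397]), array([-0.2793079 , -0.05747989,  0.34517274,  0.10909179]))
left knob [ 0.56194934 -0.24807815  0.06      ] right knob [ 0.54280663 -0.34738978  0.06      ] [ 0.53882839 -0.3456678   0.06      ]
left near bottom [ 0.47341868 -0.22760763  0.        ] [ 0.46814375 -0.23022065  0.        ]
right bottoms side [ 0.45537599 -0.362913    0.        ]
spindle tip [0.5056675  0.07275267 0.122     ] collar [0.49765786 0.06942803 0.094     ]
post feet? [0.5351241  0.01610297 0.        ] foot corners [array([0.457 , 0.1585, 0.012 ]), array([ 0.4451, -0.0125,  0.012 ]), array([ 0.5645, -0.0062,  0.012 ])]
nuts [0.50785865 0.141957   0.094     ] [0.50259235 0.00460733 0.094     ]
board [0.4540171  0.30010304 0.012     ]
[[-0.001  0.405 -0.914]
 [ 0.001 -0.914 -0.405]
 [-1.    -0.001  0.   ]]
```

Run:
```python
import cv2
s=cv2.imread("pics/side0.png");t=cv2.imread("pics/top0.png")
a=cv2.resize(s[200:250,280:350],None,fx=11,fy=11,interpolation=cv2.INTER_CUBIC)
cv2.imwrite("pics/s3.png",a)
cv2.imwrite("pics/s4.png",cv2.resize(s[180:205,175:235],None,fx=13,fy=13,interpolation=cv2.INTER_CUBIC))
```

```text
(no output)
```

View pics/s3.png

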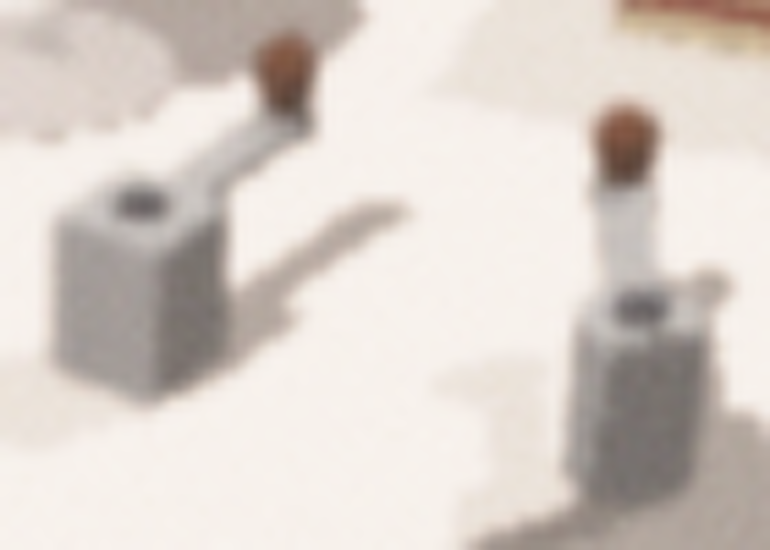

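View pics/s4.png

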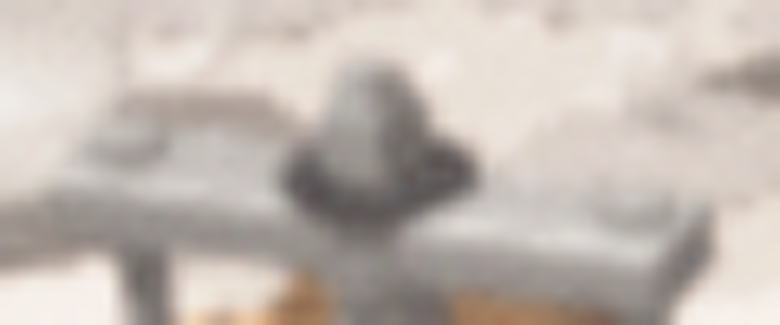

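Run:
```python
from h import *
a=.018
M=np.array([[-a,a,.05],[-a,-a,.05],[a,-a,.05],[-a,a,0],[-a,-a,0],[a,-a,0],[0,0,.05],[.074,0,.060]])
S=np.array([c(280,200,*p,11) for p in [(57,222),(150,250),(224,215),(57,365),(150,402),(225,355),(140,203),(287,75)]])
T=np.array([c(230,185,*p) for p in [(340,230),(382,249),(416,222),(341,253),(382,286),(414,258),(379,207)]])
def P(p,m): 
    w=R.from_euler('z',p[2]).apply(m);return w+[p[0],p[1],0]
fs=lambda p:(proj("side",P(p,M))-S).ravel()
ft=lambda p:(proj("top",P(p,M[:7]))-T).ravel()
for f in(fs,ft,lambda p:np.r_[fs(p),ft(p)]):
    r=least_squares(f,[.49,-.22,-.4],loss='soft_l1');print(r.x.round(4),np.degrees(r.x[2]).round(1),np.abs(r.fun).max().round(2)); 
    print(r.fun.reshape(-1,2).round(1).tolist())
```

```text
[ 0.4918 -0.2204 -0.3918] -22.4 1.31
[[-0.7, -0.9], [0.5, 0.2], [0.6, -1.3], [-0.9, 0.2], [0.2, 0.6], [-0.0, -0.0], [-0.0, 0.3], [0.2, 0.1]]
[ 0.4864 -0.2212 -0.4204] -24.1 2.77
[[-0.2, -2.8], [0.0, -0.7], [0.8, -1.8], [-0.7, 1.4], [-0.4, 1.1], [0.5, 0.1], [0.1, 0.9]]
[ 0.4892 -0.2207 -0.3981] -22.8 3.23
[[-0.9, -0.5], [0.4, 0.6], [0.5, -0.9], [-1.0, 0.6], [0.0, 1.1], [-0.1, 0.5], [-0.1, 0.7], [0.2, 0.6], [-0.2, -3.2], [0.3, -1.3], [0.8, -2.6], [-0.6, 0.9], [-0.2, 0.5], [0.6, -0.6], [0.2, 0.3]]
```

The thing could be confused between: the grey crank at side (293,227), the grey one at (338,235), and the red cranks at (258,232), (398,237) and (457,261). The crop shows the first as grey with sharp flat faces and a corner edge (about 50 mm wide, matching a turned square). The second is about 38 mm wide with a rounded bottom edge, so it is the round hub. I choose (293,227).

```bash
cat >> h.py <<'E'
def delta(x,y,z,ang):
    from workcell import robot
    st=robot.read_state();q=st['tcp_rot'];m=R.from_quat([q[1],q[2],q[3],q[0]]).as_matrix()
    print("t",st['time'],"pos",st['eef_pos'].round(4),"jaw",np.degrees(np.arctan2(m[1,1],m[0,1])).round(1),"j",st['joints'].round(2),"gap",round(st['finger_gap'],3),"F",st['wrist_force'].round(1),"T",st['ft_torque'].round(2))
    print("tool down err",m[:2,0].round(4))
    print("shift cm",(100*m.T@(np.array([x,y,z])-st['eef_pos'])).round(2),"turn about x",-(ang-np.degrees(np.arctan2(m[1,1],m[0,1]))).round(1))
E
python3 -c "
from h import *
delta(.490,-.2205,.13,67.5)"
```

```text
t 0.1 pos [ 0.2629 -0.594   0.2305] jaw -66.1 j [ 1.05  0.33  0.04  1.47 -0.01  1.34 -0.06] gap 0.998 F [ 0.1  0.3 -0.7] T [-0.02 -0.03  0.05]
tool down err [-0.0007  0.0012]
shift cm [ 10.08 -24.95 -35.88] turn about x -133.6
```

Call:
jog_arm --moves '[[[0,-3.1,-4.5],[0,0,0],0],[[0,-3.1,-4.5],[0,0,0],0],[[0,-3.1,-4.5],[0,0,0],0],[[0,-3.1,-4.5],[0,0,0],0],[[0,-3.1,-4.5],[0,0,0],0],[[0,-3.1,-4.5],[0,0,0],0],[[0,-3.1,-4.5],[0,0,0],0],[[0,-3.1,-4.4],[0,0,0],0],[[0,0,0],[-10.5,0,0],0],[[0,0,0],[-10.5,0,0],0],[[0,0,0],[-10.5,0,0],0],[[0,0,0],[-10.5,0,0],0]]'

```text
time: 1.6
eef_pos: [0.4908, -0.2221, 0.2309]
tcp_rot: [-0.386, -0.592, -0.387, 0.592]
wrist_force: [-0.1, 1.0, -0.6]
finger_gap: 0.998
```

Call:
jog_arm --moves '[[[0,0,0],[-10.5,0,0],0],[[0,0,0],[-10.5,0,0],0],[[0,0,0],[-10.5,0,0],0],[[0,0,0],[-10.5,0,0],0],[[0,0,0],[-10.5,0,0],0],[[0,0,0],[-10.5,0,0],0],[[0,0,0],[-10.5,0,0],0],[[0,0,0],[-10.5,0,0],0],[[0,0,0],[0,0,0],0]]'

```text
time: 2.72
eef_pos: [0.4908, -0.2222, 0.231]
tcp_rot: [0.682, 0.184, 0.683, -0.184]
wrist_force: [-0.4, 0.6, 0.2]
finger_gap: 1.002
```

Run:
```python
from h import *
from workcell import cams
for n in("side","top"):
    cv2.imwrite(f"pics/{n}1.png",cams.read_camera(n)["frame"][:,:,::-1])
delta(.490,-.2205,.011,67.5)
```

```text
t 2.825 pos [ 0.4908 -0.2223  0.2311] jaw 59.6 j [ 0.71  0.13 -0.4   1.72  0.05  1.3   1.34] gap 1.003 F [-0.6 -0.4 -0.8] T [-0.04 -0.06 -0.03]
tool down err [-0.0003  0.0002]
shift cm [22.01  0.11 -0.15] turn about x -7.9
```

View pics/side1.png

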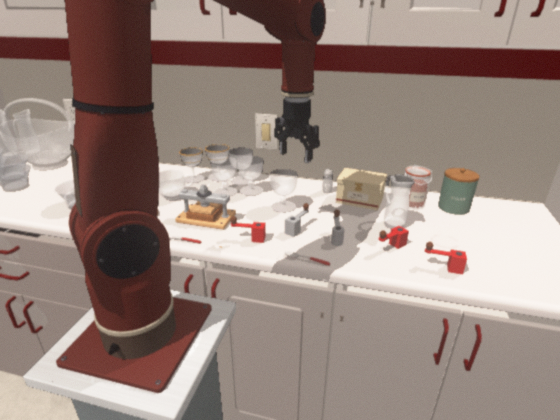

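View pics/top1.png

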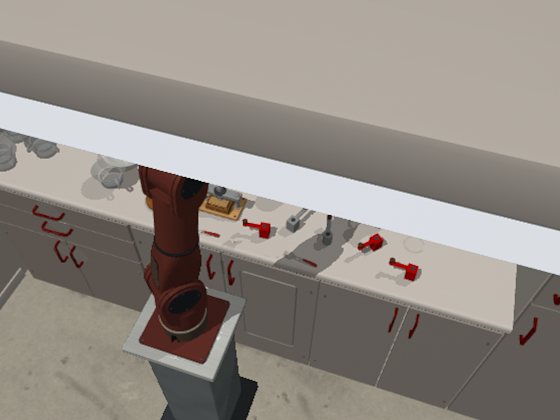

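Run:
```python
import cv2
s=cv2.imread("pics/side1.png");t=cv2.imread("pics/top1.png")
cv2.imwrite("pics/t2.png",cv2.resize(t[175:235,190:270],None,fx=10,fy=10,interpolation=cv2.INTER_CUBIC))
cv2.imwrite("pics/s5.png",cv2.resize(s[180:235,170:245],None,fx=10,fy=10,interpolation=cv2.INTER_CUBIC))
cv2.imwrite("pics/t3.png",cv2.resize(t[205:260,280:345],None,fx=10,fy=10,interpolation=cv2.INTER_CUBIC))
```

```text
(no output)
```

View pics/t2.png

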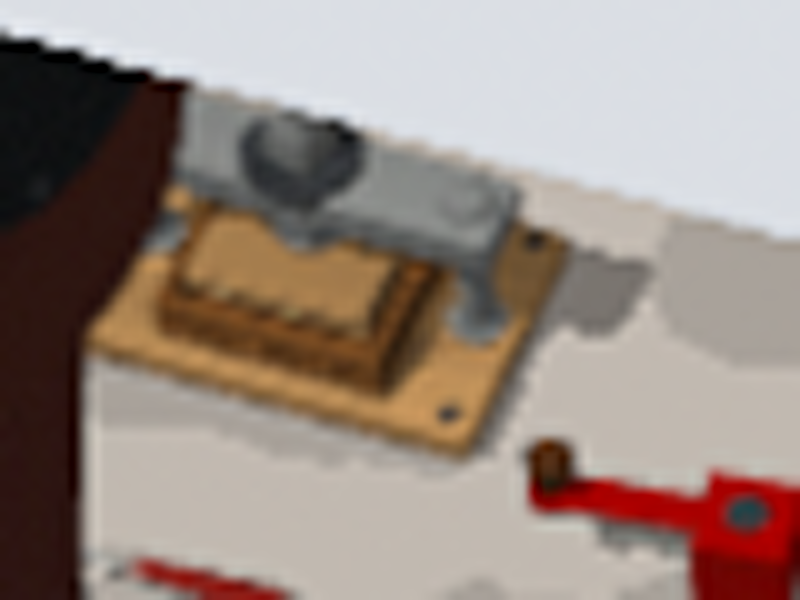

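View pics/s5.png

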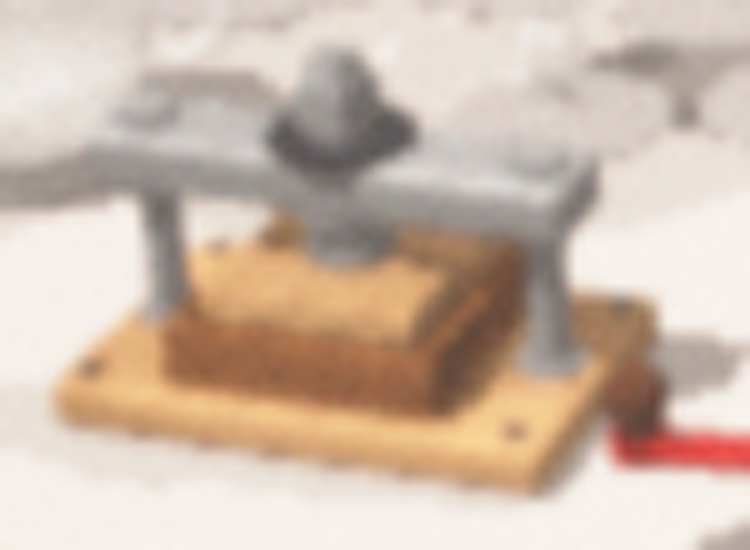

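View pics/t3.png

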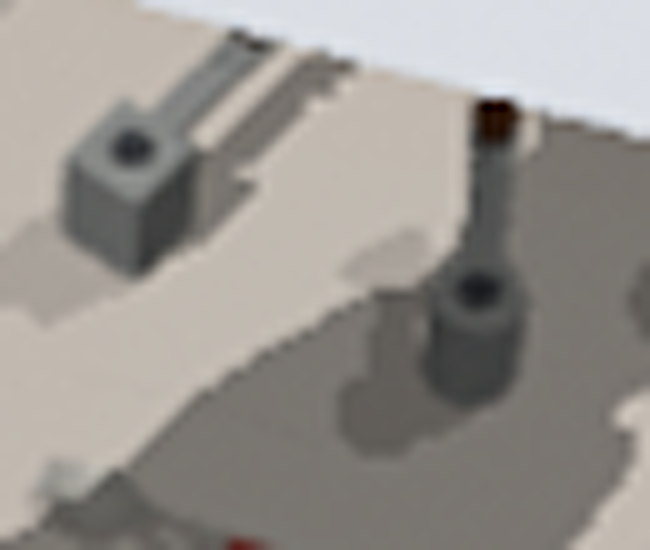

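The top crop settles it: the hub at top (293,222) is a sharp square, and the one at (328,236) is round. Going down on the square one.

Call:
jog_arm --moves '[[[5,0.1,-0.2],[-8,0,0],0],[[5,0,0],[0,0,0],0],[[5,0,0],[0,0,0],0],[[4,0,0],[0,0,0],0],[[3,0,0],[0,0,0],0],[[0,0,0],[0,0,0],0]]' --squeeze 60

```text
time: 3.58
eef_pos: [0.4881, -0.2196, 0.0093]
tcp_rot: [0.692, 0.137, 0.695, -0.136]
wrist_force: [-0.3, 0.2, 1.3]
finger_gap: 1.0
```

Run:
```python
from h import *
from workcell import cams
s=cams.read_camera("side")["frame"][:,:,::-1]
cv2.imwrite("pics/s6.png",cv2.resize(s[170:255,240:355],None,fx=6,fy=6,interpolation=cv2.INTER_CUBIC))
delta(.490,-.2205,.011,67.5)
```

```text
t 3.625 pos [ 0.4894 -0.22    0.0111] jaw 67.8 j [ 0.68  0.36 -0.39  1.94  0.18  0.87  1.38] gap 0.999 F [ 0.8 -0.3  0.2] T [-0.01 -0.01  0.03]
tool down err [-0.0015  0.0009]
shift cm [ 0.01 -0.02  0.08] turn about x 0.3
```

View pics/s6.png

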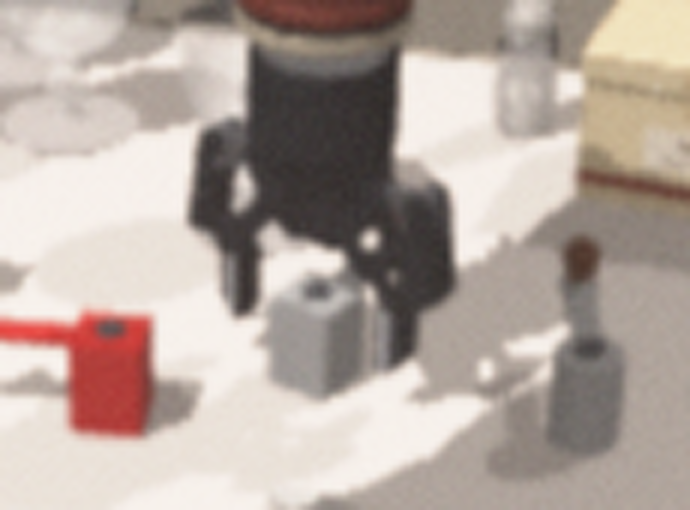

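The hub (crop ~(318,335)) stands between the open fingers, aligned. Close and lift.

Call:
jog_arm --moves '[[[0,0,0],[0,0,0],1],[[0,0,0],[0,0,0],1],[[0,0,0],[0,0,0],1],[[0,0,0],[0,0,0],1],[[0,0,0],[0,0,0],1],[[0,0,0],[0,0,0],1]]' --squeeze 60

```text
time: 4.38
eef_pos: [0.4905, -0.2207, 0.0125]
tcp_rot: [0.695, 0.136, 0.693, -0.136]
wrist_force: [-0.6, -1.0, 6.8]
finger_gap: 0.413
```

Run:
```python
from h import *
delta(.490,-.2205,.175,67.5)
t2=lambda u,v:c(190,175,u,v,10); s5=lambda u,v:c(170,180,u,v,10)
# collar ellipse centre (z .094 top), tip, nuts
print("collar top",ray("top",t2(303,160),.092),"tip",ray("top",t2(300,128),.122))
print("collar side",ray("side",s5(341,130),.092),"tip",ray("side",s5(340,48),.122))
print("foot corner front right", ray("top",t2(462,450),.012),ray("side",s5(535,470),.012), ray("top",t2(568,237),.012),ray("top",t2(90,335),.012),ray("side",s5(58,395),.012),ray("side",s5(655,300),.012))
print("nut R", ray("top",t2(463,200),.096),ray("side",s5(540,158),.096),"L",ray("side",s5(147,108),.096))
```

```text
t 4.375 pos [ 0.4905 -0.2207  0.0125] jaw 67.9 j [ 0.68  0.36 -0.39  1.94  0.18  0.87  1.38] gap 0.413 F [-0.6 -1.   6.8] T [ 0.06  0.16 -0.02]
tool down err [ 0.0016 -0.0009]
shift cm [-16.25  -0.    -0.03] turn about x 0.4
collar top [0.49992185 0.07269293 0.092     ] tip [0.4910488  0.06780885 0.122     ]
collar side [0.50946669 0.07590205 0.092     ] tip [0.5075741 0.0725926 0.122    ]
foot corner front right [ 0.44642096 -0.00759997  0.012     ] [ 0.45070111 -0.0090085   0.012     ] [ 0.55791063 -0.00900207  0.012     ] [0.45243049 0.14841276 0.012     ] [0.45512776 0.15774301 0.012     ] [ 0.56705848 -0.00567564  0.012     ]
nut R [0.49790338 0.00715747 0.096     ] [0.4991851  0.00322124 0.096     ] L [0.5007243  0.13927433 0.096     ]
```

Run:
```python
import cv2
s=cv2.imread("pics/side1.png")
cv2.imwrite("pics/s7.png",cv2.resize(s[135:235,160:320],None,fx=5,fy=5,interpolation=cv2.INTER_CUBIC))
```

```text
(no output)
```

View pics/s7.png

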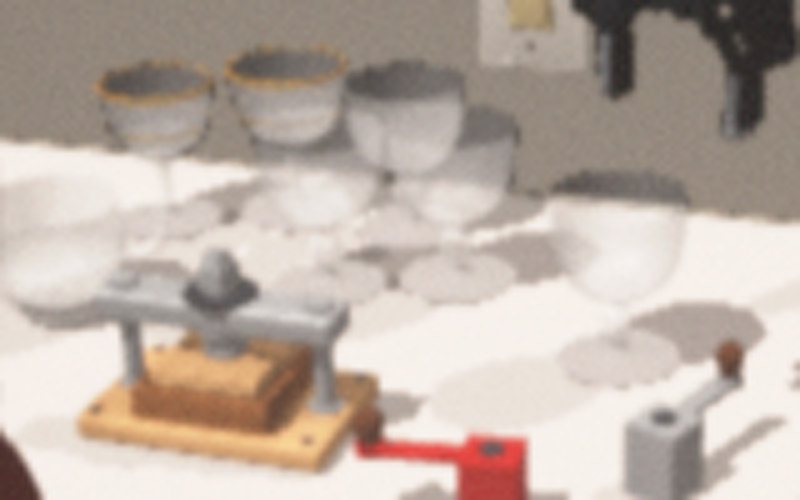

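Run:
```python
from h import *
for b,t in(((620,357),(620,190)),((460,275),(480,120)),((340,280),(400,80)),((55,290),(50,185))):
    B=ray("side",c(160,135,*b,5),0); 
    h=least_squares(lambda z:proj("side",[B[0],B[1],z[0]])[0][1]-c(160,135,*t,5)[1],[.1]).x
    print(B.round(3),h)
```

```text
[ 0.658 -0.153  0.   ] [0.12648438]
[ 0.758 -0.002  0.   ] [0.12567137]
[0.726 0.084 0.   ] [0.15962112]
[0.653 0.285 0.   ] [0.08506675]
```

Call:
jog_arm --moves '[[[-2,0,0],[0,0,0],1],[[-5,0,0],[0,0,0],1],[[-5,0,0],[0,0,0],1],[[-4.5,0,0],[0,0,0],1],[[0,0,0],[-6,0,0],1],[[0,0,0],[-6,0,0],1],[[0,0,0],[0,0,0],1]]'

```text
time: 5.25
eef_pos: [0.4894, -0.2203, 0.1762]
tcp_rot: [0.704, 0.063, 0.704, -0.063]
wrist_force: [0.1, 0.3, -3.4]
finger_gap: 0.41
```

Run:
```python
from h import *
delta(.502,.073,.165,79.5)
```

```text
t 5.25 pos [ 0.4894 -0.2203  0.1762] jaw 79.8 j [ 0.73  0.17 -0.44  1.79  0.08  1.19  1.67] gap 0.41 F [ 0.1  0.3 -3.4] T [-0.04 -0.   -0.03]
tool down err [-0.0005  0.0001]
shift cm [ 1.12 29.09 -3.94] turn about x 0.3
```

Call:
jog_arm --moves '[[[0,3,-0.4],[0,0,0],1],[[0,5,-0.7],[0,0,0],1],[[0,5,-0.7],[0,0,0],1],[[0,5,-0.7],[0,0,0],1],[[0,5,-0.7],[0,0,0],1],[[0,4,-0.5],[0,0,0],1],[[0.5,2.1,-0.2],[0,0,0],1],[[0.6,0,0],[0,0,0],1],[[0,0,0],[0,0,0],1]]'

```text
time: 6.38
eef_pos: [0.502, 0.072, 0.1646]
tcp_rot: [0.704, 0.063, 0.705, -0.063]
wrist_force: [-1.1, -0.0, -3.5]
finger_gap: 0.413
```

Run:
```python
from h import *
from workcell import cams
s=cams.read_camera("side")["frame"][:,:,::-1];t=cams.read_camera("top")["frame"][:,:,::-1]
cv2.imwrite("pics/side2.png",s);cv2.imwrite("pics/top2.png",t)
cv2.imwrite("pics/s8.png",cv2.resize(s[140:230,165:265],None,fx=6,fy=6,interpolation=cv2.INTER_CUBIC))
cv2.imwrite("pics/t8.png",cv2.resize(t[150:235,180:290],None,fx=6,fy=6,interpolation=cv2.INTER_CUBIC))
delta(.502,.073,.165,79.5)
```

```text
t 6.475 pos [0.5025 0.0717 0.1652] jaw 79.7 j [ 0.4   0.15 -0.67  1.86  0.1   1.17  1.08] gap 0.414 F [ 0.4 -0.3 -2.8] T [ 0.02 -0.   -0.02]
tool down err [-0.0004 -0.0004]
shift cm [ 0.02  0.12 -0.07] turn about x 0.2
```

View pics/s8.png

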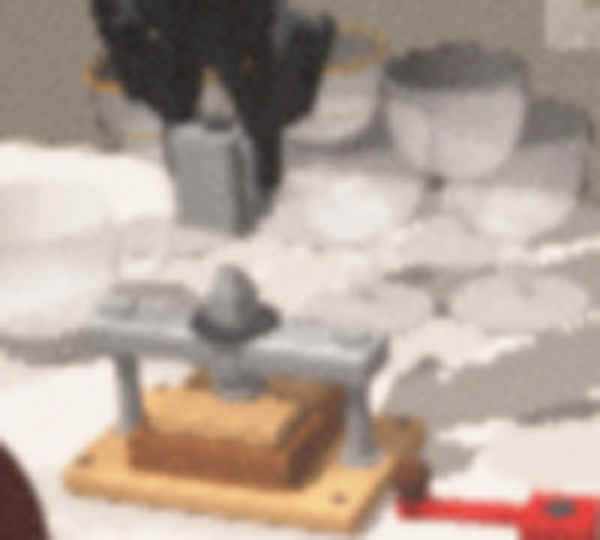

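View pics/t8.png

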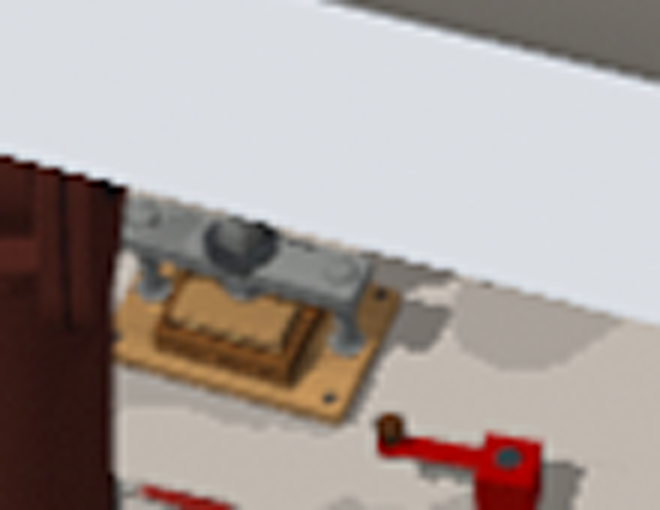

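```bash
python3 - <<'E'
from h import *
a=.018
M=np.array([[-a,a,.05],[-a,-a,.05],[-a,a,0],[-a,-a,0],[a,-a,0]])
w=R.from_euler('z',np.radians(-10.3)).apply(M)+[.5025,.0717,.1527]
u=proj("side",w); print("pred crop",((u-[165,140]+.5)*6-.5).round(0).tolist())
S=np.array([c(165,140,*p) for p in[(166,138),(238,140),(180,222),(240,237),(268,207)]])
print("pix/m",proj("side",[[.5025,.0717,.1527],[.5125,.0717,.1527],[.5025,.0817,.1527],[.5025,.0717,.1627]]))
for n,x,y in(("tip",.5025,.0717),):
  print("pred tip crop",((proj("side",[[x,y,.122],[x,y,.110],[x,y,.092]])-[165,140]+.5)*6-.5))
  print("top: ",((proj("top",[[x,y,.122],[x,y,.092]])-[180,150]+.5)*6-.5))
E
python3 - <<'E'
import cv2
s=cv2.imread("pics/side2.png")
cv2.imwrite("pics/s9.png",cv2.resize(s[155:205,180:230],None,fx=12,fy=12,interpolation=cv2.INTER_CUBIC))
E
```

```text
pred crop [[167.0, 134.0], [226.0, 145.0], [177.0, 225.0], [235.0, 237.0], [275.0, 212.0]]
pix/m [[202.2529094  175.99418534]
 [203.59993447 174.79269911]
 [199.29960795 175.66728569]
 [201.9708729  173.01793931]]
pred tip crop [[231.13105823 272.42740962]
 [233.09710984 293.17455917]
 [236.01247118 323.9394878 ]]
top:  [[241.06147311 211.88873233]
 [244.70915146 243.27362053]]
```

View pics/s9.png

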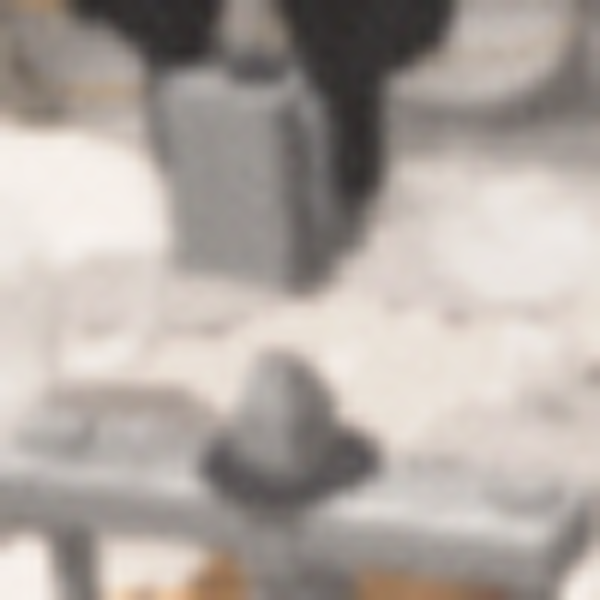

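Side crop: the held hub's bottom corner is at px (204.3,178.9) and the spindle tip at (202.9,184.5), so they are nearly in line. The spindle comes out about (0.504,0.0737). Correct and lower to just above the tip.

Call:
jog_arm --moves '[[[0.5,0.2,0.1],[0,0,0],1],[[1.2,0,0],[0,0,0],1],[[0.7,0,0],[0,0,0],1],[[0,0,0],[0,0,0],1]]'

```text
time: 6.98
eef_pos: [0.5032, 0.0746, 0.1404]
tcp_rot: [0.704, 0.062, 0.705, -0.062]
wrist_force: [-0.1, -0.1, -2.7]
finger_gap: 0.42
```

Run:
```python
from h import *
from workcell import cams
s=cams.read_camera("side")["frame"][:,:,::-1]
cv2.imwrite("pics/s10.png",cv2.resize(s[155:205,175:235],None,fx=12,fy=12,interpolation=cv2.INTER_CUBIC))
delta(.504,.0737,.1065,79.5)
```

```text
t 7.025 pos [0.5036 0.0747 0.1409] jaw 79.9 j [ 0.38  0.18 -0.67  1.89  0.12  1.12  1.06] gap 0.417 F [-0.  -1.1 -2.6] T [ 0.06  0.02 -0.05]
tool down err [-0.0009  0.0001]
shift cm [ 3.44 -0.09  0.06] turn about x 0.4
```

View pics/s10.png

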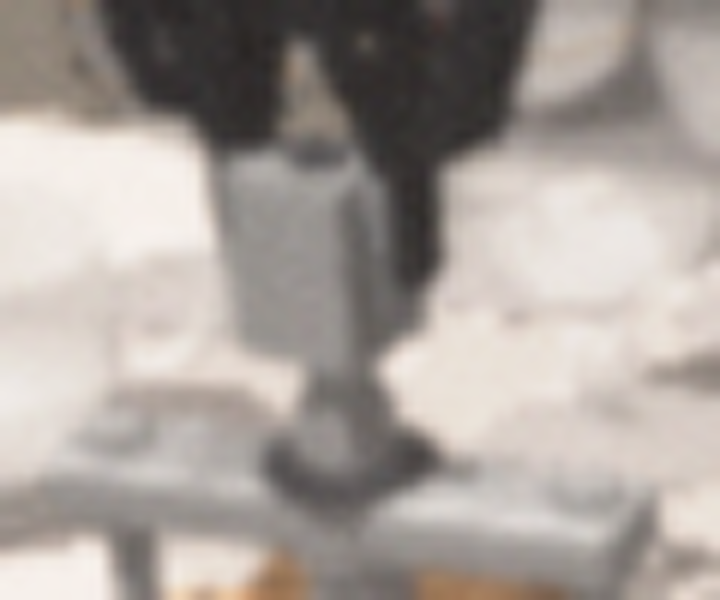

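Run:
```python
from h import *
a=.018
M=np.array([[-a,a,.05],[-a,a,0],[-a,-a,0],[a,-a,0],[0,0,0]])
w=R.from_euler('z',np.radians(-10.3)).apply(M)+[.5036,.0747,.1284]
f=lambda w:((proj("side",w)-[175,155]+.5)*12-.5).round(0).tolist()
print(f(w))
for x,y in((.504,.0737),(.5036,.0717),(.5036,.0747)):
  th=np.linspace(0,2*np.pi,60); e=np.array([[x+.024*np.cos(t),y+.024*np.sin(t),.094] for t in th]); e2=e-[0,0,.004]
  p=np.array(f(e)); print(x,y,"collar",p.min(0),p.max(0),f([[x,y,.122]]))
```

```text
[[215.0, 175.0], [234.0, 353.0], [349.0, 378.0], [428.0, 327.0], [332.0, 340.0]]
0.504 0.0737 collar [256. 420.] [439. 498.] [[338.0, 362.0]]
0.5036 0.0717 collar [262. 422.] [445. 499.] [[345.0, 364.0]]
0.5036 0.0747 collar [251. 421.] [434. 498.] [[334.0, 362.0]]
```

Call:
jog_arm --moves '[[[0.6,0,0],[0,0,0],1],[[0.5,0,0],[0,0,0],1],[[0.4,0,0],[0,0,0],1],[[0,0,0],[0,0,0],1]]'

```text
time: 7.52
eef_pos: [0.5036, 0.0747, 0.126]
tcp_rot: [0.704, 0.062, 0.705, -0.062]
wrist_force: [-0.0, -0.4, -3.1]
finger_gap: 0.415
```

Run:
```python
from h import *
delta(.5036,.0747,.1065,79.5)
```

```text
t 7.525 pos [0.5036 0.0747 0.126 ] jaw 79.9 j [ 0.38  0.19 -0.67  1.9   0.14  1.09  1.05] gap 0.415 F [-0.  -0.4 -3.1] T [-0.04 -0.05 -0.01]
tool down err [-0.0007  0.    ]
shift cm [ 1.95 -0.    0.  ] turn about x 0.4
```

No contact. Continue slowly.

Call:
jog_arm --moves '[[[0.3,0,0],[0,0,0],1],[[0.3,0,0],[0,0,0],1],[[0.2,0,0],[0,0,0],1],[[0,0,0],[0,0,0],1]]'

```text
time: 8.02
eef_pos: [0.5042, 0.0747, 0.1183]
tcp_rot: [0.705, 0.062, 0.704, -0.062]
wrist_force: [3.6, -0.3, -4.7]
finger_gap: 0.413
```

Run:
```python
from h import *
delta(.5036,.0747,.1065,79.5)
```

```text
t 8.025 pos [0.5042 0.0747 0.1183] jaw 79.9 j [ 0.38  0.2  -0.67  1.91  0.14  1.07  1.04] gap 0.413 F [ 3.6 -0.3 -4.7] T [-0.06 -0.78 -0.09]
tool down err [0.0007 0.0002]
shift cm [ 1.18 -0.01 -0.06] turn about x 0.4
```

Call:
jog_arm --moves '[[[0,0,0.15],[0,0,0],1],[[0.3,0,0],[0,0,0],1],[[0.2,0,0],[0,0,0],1],[[0,0,0],[0,0,0],1]]'

```text
time: 8.52
eef_pos: [0.505, 0.0745, 0.113]
tcp_rot: [0.704, 0.062, 0.705, -0.062]
wrist_force: [0.1, 0.3, -3.3]
finger_gap: 0.414
```

Run:
```python
from h import *
delta(.5036,.0747,.1065,79.5)
```

```text
t 8.525 pos [0.505  0.0745 0.113 ] jaw 79.9 j [ 0.37  0.21 -0.67  1.91  0.15  1.06  1.04] gap 0.414 F [ 0.1  0.3 -3.3] T [ 0.04  0.03 -0.01]
tool down err [-0.0007 -0.    ]
shift cm [ 0.65 -0.   -0.14] turn about x 0.4
```

Call:
jog_arm --moves '[[[0.2,0,0.05],[0,0,0],1],[[0.2,0,0],[0,0,0],1],[[0.15,0,0],[0,0,0],1],[[0,0,0],[0,0,0],1]]'

```text
time: 9.02
eef_pos: [0.5057, 0.0744, 0.1077]
tcp_rot: [0.704, 0.062, 0.704, -0.062]
wrist_force: [0.6, 0.5, -3.1]
finger_gap: 0.413
```

Run:
```python
from h import *
from workcell import cams
delta(.5036,.0747,.1065,79.5)
s=cams.read_camera("side")["frame"][:,:,::-1]
cv2.imwrite("pics/s11.png",cv2.resize(s[155:205,175:235],None,fx=12,fy=12,interpolation=cv2.INTER_CUBIC))
```

```text
t 9.025 pos [0.5057 0.0744 0.1077] jaw 79.9 j [ 0.37  0.22 -0.67  1.92  0.16  1.05  1.03] gap 0.413 F [ 0.6  0.5 -3.1] T [ 0.04 -0.02  0.03]
tool down err [-0.0003 -0.    ]
shift cm [ 0.12 -0.01 -0.21] turn about x 0.4
```

View pics/s11.png

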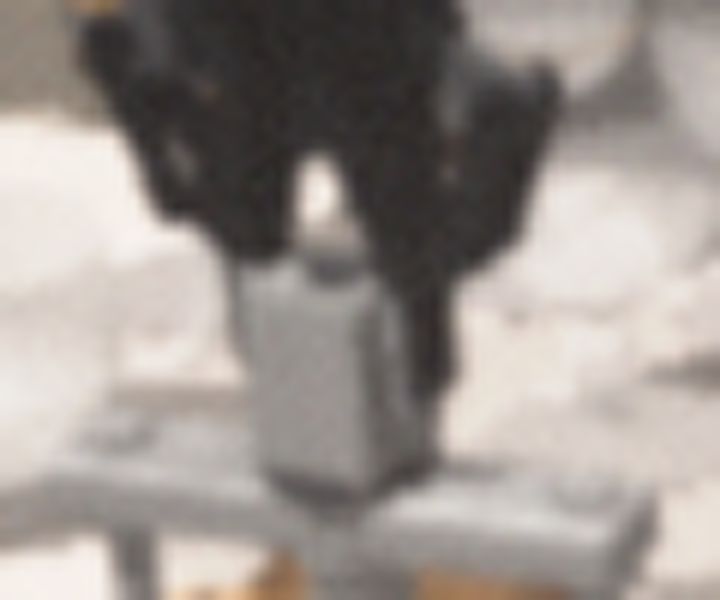

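Call:
jog_arm --moves '[[[0.1,0,0],[0,0,0],1],[[0.1,0,0],[0,0,0],1],[[0,0,0],[0,0,0],1]]'

```text
time: 9.45
eef_pos: [0.5059, 0.0744, 0.1064]
tcp_rot: [0.704, 0.062, 0.704, -0.062]
wrist_force: [-3.1, -1.0, 4.7]
finger_gap: 0.415
```

Run:
```python
from h import *
delta(.5036,.0747,.1065,79.5)
```

```text
t 9.45 pos [0.5059 0.0744 0.1064] jaw 79.9 j [ 0.37  0.22 -0.67  1.92  0.16  1.05  1.03] gap 0.415 F [-3.1 -1.   4.7] T [-0.11  0.72  0.01]
tool down err [ 0.0003 -0.0003]
shift cm [-0.01 -0.01 -0.24] turn about x 0.4
```

Call:
jog_arm --moves '[[[0,0,0],[5,0,0],1],[[0,0,0],[5,0,0],1],[[0,0,0],[5,0,0],1],[[0,0,0],[5,0,0],1],[[0,0,0],[5,0,0],1],[[0,0,0],[0,0,0],1]]'

```text
time: 10.2
eef_pos: [0.506, 0.074, 0.1065]
tcp_rot: [0.674, 0.213, 0.674, -0.214]
wrist_force: [-2.1, -1.9, 5.4]
finger_gap: 0.415
```

Run:
```python
from h import *
delta(.5036,.0747,.1065,10)
```

```text
t 10.2 pos [0.506  0.074  0.1065] jaw 54.8 j [ 0.32  0.21 -0.61  1.92  0.14  1.05  0.61] gap 0.415 F [-2.1 -1.9  5.4] T [-0.47  0.7  -0.04]
tool down err [ 0.0004 -0.0009]
shift cm [-0.   -0.08 -0.24] turn about x 44.8
```

Call:
jog_arm --moves '[[[0,0,0],[5,0,0],1],[[0,0,0],[5,0,0],1],[[0,0,0],[5,0,0],1],[[0,0,0],[5,0,0],1],[[0,0,0],[5,0,0],1],[[0,0,0],[0,0,0],1]]'

```text
time: 10.95
eef_pos: [0.5054, 0.0731, 0.1064]
tcp_rot: [0.612, 0.354, 0.612, -0.355]
wrist_force: [-6.7, -5.9, 8.9]
finger_gap: 0.417
```

Run:
```python
from h import *
from workcell import cams
delta(.5036,.0747,.1065,10)
s=cams.read_camera("side")["frame"][:,:,::-1]
cv2.imwrite("pics/s12.png",cv2.resize(s[140:235,165:270],None,fx=6,fy=6,interpolation=cv2.INTER_CUBIC))
```

```text
t 10.95 pos [0.5054 0.0731 0.1064] jaw 29.8 j [ 0.28  0.21 -0.56  1.92  0.13  1.05  0.18] gap 0.417 F [-6.7 -5.9  8.9] T [-1.2   1.45 -0.04]
tool down err [-0.001 -0.002]
shift cm [-0.01 -0.08 -0.23] turn about x 19.8
```

View pics/s12.png

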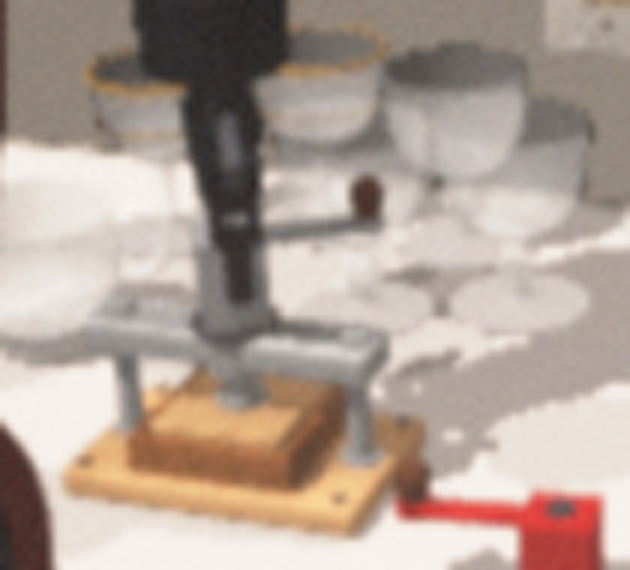

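Call:
jog_arm --moves '[[[-0.05,-0.15,0.05],[3,0,0],1],[[0,0,0],[4,0,0],1],[[0,0,0],[4,0,0],1],[[0,0,0],[0,0,0],1]]'

```text
time: 11.5
eef_pos: [0.5042, 0.0729, 0.1065]
tcp_rot: [0.575, 0.411, 0.576, -0.411]
wrist_force: [-5.0, -1.7, 4.1]
finger_gap: 0.418
```

Run:
```python
from h import *
delta(.5036,.0747,.1065,10)
```

```text
t 11.5 pos [0.5042 0.0729 0.1065] jaw 18.9 j [ 0.26  0.2  -0.54  1.93  0.12  1.05  0.  ] gap 0.418 F [-5.  -1.7  4.1] T [-0.46  1.13 -0.02]
tool down err [-0.0011 -0.0007]
shift cm [-0.   -0.   -0.19] turn about x 8.9
```

Call:
jog_arm --moves '[[[0,-0.1,0],[3,0,0],1],[[0,0,0],[3,0,0],1],[[0,0,0],[0,0,0],1]]'

```text
time: 11.88
eef_pos: [0.5039, 0.0729, 0.1065]
tcp_rot: [0.553, 0.44, 0.553, -0.44]
wrist_force: [-2.7, -0.4, 2.0]
finger_gap: 0.416
```

Run:
```python
from h import *
delta(.5036,.0747,.1065,10)
```

```text
t 11.875 pos [0.5039 0.0729 0.1065] jaw 13.0 j [ 0.25  0.2  -0.53  1.93  0.11  1.04 -0.1 ] gap 0.416 F [-2.7 -0.4  2. ] T [-0.25  0.47 -0.  ]
tool down err [ 0.0001 -0.0001]
shift cm [-0.    0.02 -0.18] turn about x 3.0
```

Call:
jog_arm --moves '[[[0,0,0],[3,0,0],1],[[0,0,0],[3,0,0],1],[[0,0,0],[0,0,0],1]]'

```text
time: 12.25
eef_pos: [0.5037, 0.0729, 0.1065]
tcp_rot: [0.53, 0.468, 0.53, -0.469]
wrist_force: [-3.6, -0.6, 4.3]
finger_gap: 0.413
```

Run:
```python
from h import *
from workcell import cams
delta(.5036,.0747,.1065,0)
s=cams.read_camera("side")["frame"][:,:,::-1]
cv2.imwrite("pics/s13.png",cv2.resize(s[140:235,165:270],None,fx=6,fy=6,interpolation=cv2.INTER_CUBIC))
```

```text
t 12.25 pos [0.5037 0.0729 0.1065] jaw 7.0 j [ 0.24  0.19 -0.51  1.93  0.11  1.04 -0.2 ] gap 0.413 F [-3.6 -0.6  4.3] T [-0.29  0.91 -0.03]
tool down err [-0.0002 -0.0002]
shift cm [-0.    0.01 -0.18] turn about x 7.0
```

View pics/s13.png

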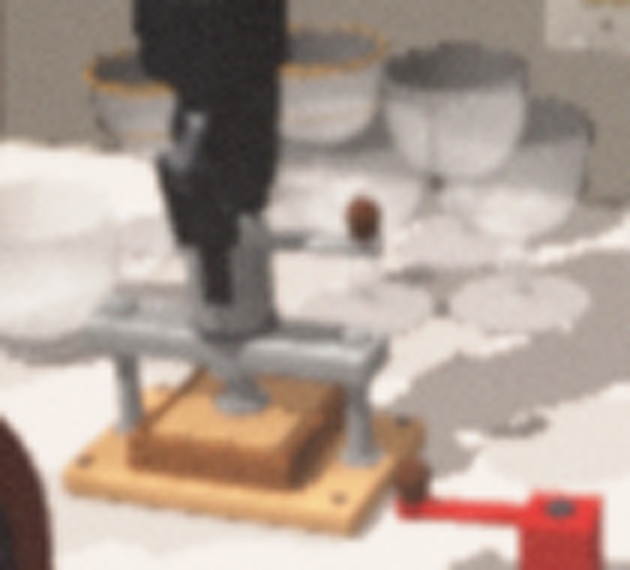

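Call:
jog_arm --moves '[[[0,0,0],[2.5,0,0],1],[[0,0,0],[2.5,0,0],1],[[0,0,0],[0,0,0],1]]'

```text
time: 12.68
eef_pos: [0.5035, 0.0728, 0.1064]
tcp_rot: [0.509, 0.491, 0.509, -0.491]
wrist_force: [-5.5, -2.9, 6.0]
finger_gap: 0.413
```

Run:
```python
from h import *
delta(.5036,.0747,.1065,0)
```

```text
t 12.675 pos [0.5035 0.0728 0.1064] jaw 2.0 j [ 0.23  0.19 -0.5   1.93  0.11  1.04 -0.29] gap 0.413 F [-5.5 -2.9  6. ] T [-0.39  1.19  0.39]
tool down err [-0.0007 -0.0005]
shift cm [-0.01  0.02 -0.18] turn about x 2.0
```

Call:
jog_arm --moves '[[[0,-0.05,0],[2,0,0],1],[[0,0,0],[2,0,0],1],[[0,0,0],[0,0,0],1]]'

```text
time: 13.05
eef_pos: [0.5033, 0.0728, 0.1064]
tcp_rot: [-0.491, -0.509, -0.491, 0.509]
wrist_force: [-4.4, -2.2, 5.3]
finger_gap: 0.414
```

Run:
```python
from h import *
from workcell import cams
delta(.5036,.0747,.1065,0)
s=cams.read_camera("side")["frame"][:,:,::-1]
cv2.imwrite("pics/s14.png",cv2.resize(s[140:235,165:270],None,fx=6,fy=6,interpolation=cv2.INTER_CUBIC))
```

```text
t 13.05 pos [0.5033 0.0728 0.1064] jaw -2.1 j [ 0.22  0.19 -0.5   1.93  0.11  1.04 -0.36] gap 0.414 F [-4.4 -2.2  5.3] T [-0.51  0.94  1.07]
tool down err [-0.     -0.0004]
shift cm [-0.01  0.02 -0.19] turn about x -2.1
```

View pics/s14.png

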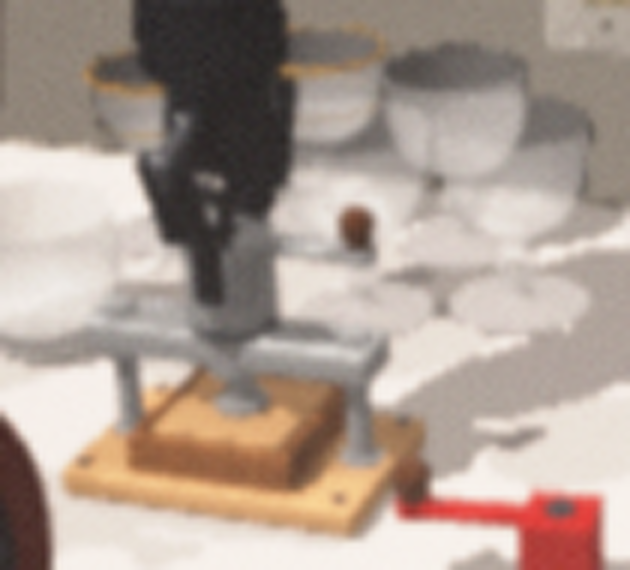

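The moment about the vertical rose from 0 to 0.39 and then 1.07 N·m over the last few degrees, well above friction, at the crank angle expected for the stop. Ease back inside the slack and lift off.

Call:
jog_arm --moves '[[[0,0,0],[-5,0,0],1],[[0,0,0],[-6,0,0],1],[[-0.1,0,0],[0,0,0],1],[[0,0,0],[0,0,0],1]]'

```text
time: 13.6
eef_pos: [0.5033, 0.073, 0.107]
tcp_rot: [0.536, 0.461, 0.537, -0.46]
wrist_force: [1.0, -0.1, -4.0]
finger_gap: 0.412
```

Run:
```python
from h import *
delta(.5036,.0747,.1065,0)
```

```text
t 13.6 pos [0.5033 0.073  0.107 ] jaw 8.7 j [ 0.24  0.19 -0.52  1.93  0.11  1.04 -0.17] gap 0.412 F [ 1.  -0.1 -4. ] T [ 0.04 -0.01  0.  ]
tool down err [-0.0001  0.0005]
shift cm [ 0.05  0.05 -0.17] turn about x 8.7
```

Free in the slack. Lift.

Call:
jog_arm --moves '[[[-0.5,0,0],[0,0,0],1],[[-1,0,0],[0,0,0],1],[[-1.5,0,0],[0,0,0],1],[[-2,0,0],[0,0,0],1],[[-2,0,0],[0,0,0],1],[[0,0,0],[0,0,0],1]]'

```text
time: 14.35
eef_pos: [0.5044, 0.0732, 0.1796]
tcp_rot: [0.538, 0.461, 0.536, -0.459]
wrist_force: [-0.2, 0.8, -4.1]
finger_gap: 0.413
```

Run:
```python
from h import *
from workcell import cams
delta(.454,.300,.0265+.04,10)
for n in("side","top"):
    cv2.imwrite(f"pics/{n}3.png",cams.read_camera(n)["frame"][:,:,::-1])
```

```text
t 14.35 pos [0.5044 0.0732 0.1796] jaw 8.9 j [ 0.26  0.12 -0.52  1.85  0.06  1.19 -0.13] gap 0.413 F [-0.2  0.8 -4.1] T [0.05 0.02 0.05]
tool down err [0.0037 0.0001]
shift cm [ 11.29  -1.53 -23.19] turn about x -1.1
```

View pics/side3.png

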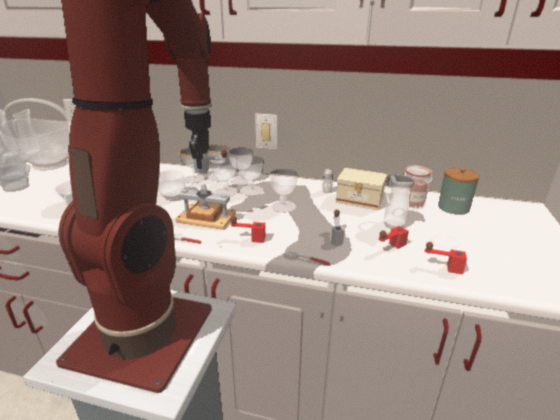

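View pics/top3.png

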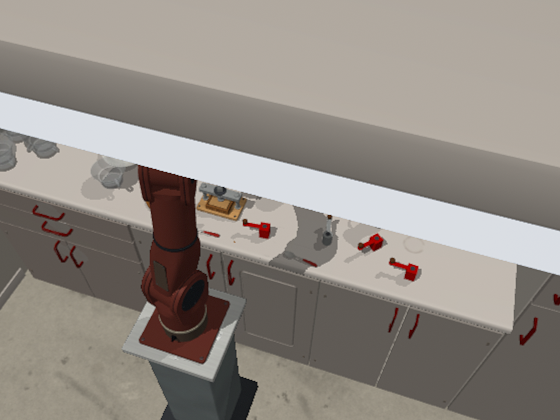

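Run:
```python
import cv2
t=cv2.imread("pics/top0.png")
cv2.imwrite("pics/t0b.png",cv2.resize(t[150:230,80:195],None,fx=6,fy=6,interpolation=cv2.INTER_CUBIC))
s=cv2.imread("pics/side3.png")
cv2.imwrite("pics/s15.png",cv2.resize(s[140:235,165:270],None,fx=6,fy=6,interpolation=cv2.INTER_CUBIC))
```

```text
(no output)
```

View pics/t0b.png

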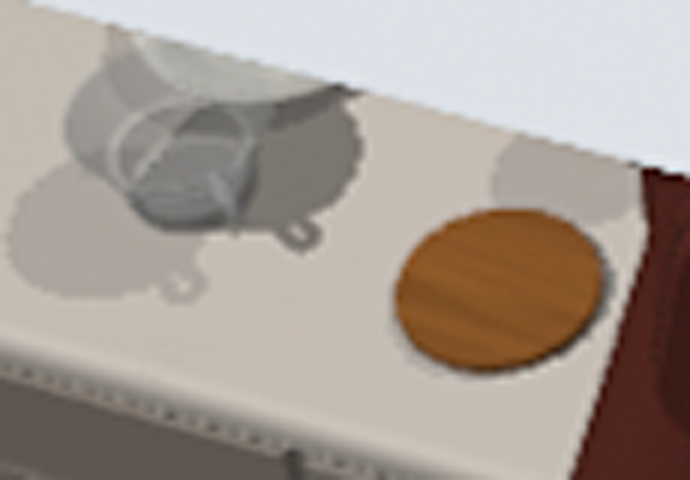

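View pics/s15.png

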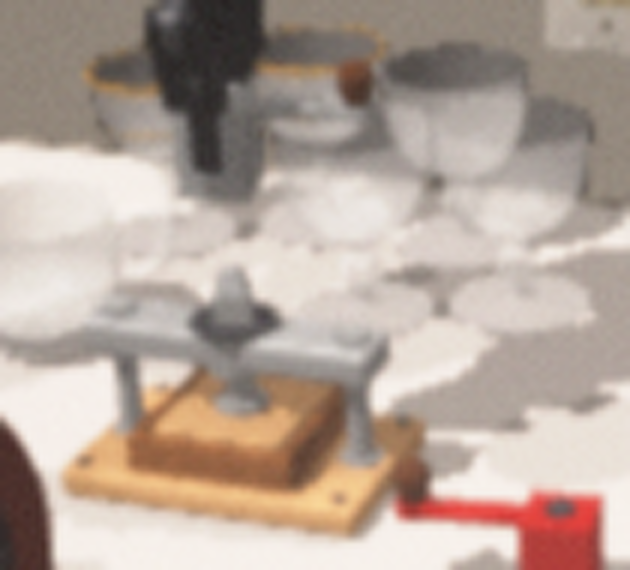

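Call:
jog_arm --moves '[[[0,-0.2,-3],[0,0,0],1],[[0,-0.2,-5],[0,0,0],1],[[0,-0.2,-5],[0,0,0],1],[[0,-0.2,-5],[0,0,0],1],[[0,-0.2,-3.5],[0,0,0],1],[[0,-0.2,-1.6],[0,0,0],1],[[4,0,0],[0,0,0],1],[[4,0,0],[0,0,0],1],[[3,0,0],[0,0,0],1],[[0,0,0],[0,0,0],1]]'

```text
time: 15.7
eef_pos: [0.4544, 0.2971, 0.0648]
tcp_rot: [0.536, 0.458, 0.538, -0.462]
wrist_force: [0.0, -0.2, -2.5]
finger_gap: 0.418
```

Run:
```python
from h import *
from workcell import cams
delta(.457,.300,.0245,9)
for n in("side","top"):
    f=cams.read_camera(n)["frame"][:,:,::-1];cv2.imwrite(f"pics/{n}4.png",f)
```

```text
t 15.7 pos [0.4544 0.2971 0.0648] jaw 8.8 j [-0.1   0.35 -0.66  1.88  0.25  1.   -0.71] gap 0.418 F [ 0.  -0.2 -2.5] T [-0.03 -0.   -0.01]
tool down err [-0.0048 -0.0029]
shift cm [ 4.03  0.32 -0.26] turn about x -0.2
```

View pics/side4.png

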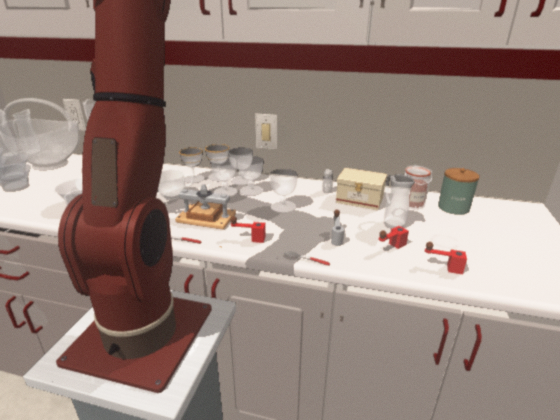

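View pics/top4.png

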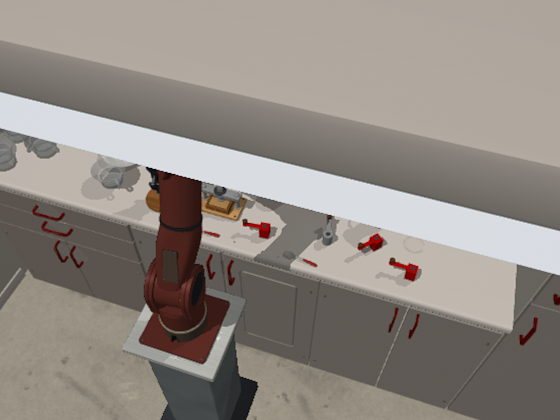

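Views are blocked by the arm. The board position comes from the first top picture, where it was clear and unobstructed. Lower to contact.

Call:
jog_arm --moves '[[[1.5,0.3,-0.3],[0,0,0],1],[[1,0,0],[0,0,0],1],[[0.8,0,0],[0,0,0],1],[[0.4,0,0],[0,0,0],1],[[0,0,0],[0,0,0],1]]'

```text
time: 16.42
eef_pos: [0.4582, 0.3026, 0.0301]
tcp_rot: [0.537, 0.46, 0.537, -0.46]
wrist_force: [0.3, 0.6, -2.3]
finger_gap: 0.413
```

Run:
```python
from h import *
delta(.457,.300,.0245,9)
```

```text
t 16.425 pos [0.4582 0.3026 0.0301] jaw 8.9 j [-0.12  0.4  -0.64  1.89  0.29  0.94 -0.74] gap 0.413 F [ 0.3  0.6 -2.3] T [ 0.06 -0.04  0.02]
tool down err [-0.0004 -0.0001]
shift cm [ 0.56 -0.16  0.24] turn about x -0.1
```

Call:
jog_arm --moves '[[[0.3,-0.1,0.2],[0,0,0],1],[[0.2,0,0],[0,0,0],1],[[0.1,0,0],[0,0,0],1],[[0,0,0],[0,0,0],1]]'

```text
time: 16.92
eef_pos: [0.4577, 0.3006, 0.0245]
tcp_rot: [0.537, 0.46, 0.537, -0.46]
wrist_force: [-0.9, -0.6, 1.3]
finger_gap: 0.415
```

Run:
```python
from h import *
delta(.457,.300,.0245,9)
```

```text
t 16.925 pos [0.4577 0.3006 0.0245] jaw 8.9 j [-0.12  0.41 -0.64  1.9   0.3   0.93 -0.75] gap 0.415 F [-0.9 -0.6  1.3] T [-0.3   0.23 -0.02]
tool down err [ 0.0002 -0.    ]
shift cm [ 0.   -0.08  0.04] turn about x -0.1
```

Call:
jog_arm --moves '[[[0,0,0],[0,0,0],0],[[0,0,0],[0,0,0],0],[[0,0,0],[0,0,0],0],[[0,0,0],[0,0,0],0],[[0,0,0],[0,0,0],0],[[0,0,0],[0,0,0],0]]'

```text
time: 17.68
eef_pos: [0.4577, 0.3006, 0.0243]
tcp_rot: [0.537, 0.46, 0.537, -0.46]
wrist_force: [0.4, -0.3, 0.2]
finger_gap: 0.999
```

Call:
jog_arm --moves '[[[-2,0,0],[0,0,0],0],[[-4,0,0],[0,0,0],0],[[-5,0,0],[0,0,0],0],[[-5,0,0],[0,0,0],0],[[-4,0,0],[0,0,0],0],[[0,0,0],[0,0,0],0]]'

```text
time: 18.42
eef_pos: [0.4588, 0.302, 0.2292]
tcp_rot: [0.538, 0.462, 0.536, -0.457]
wrist_force: [-0.4, -0.6, -0.3]
finger_gap: 1.0
```

Run:
```python
from h import *
delta(.50,-.2,.22,9)
```

```text
t 18.425 pos [0.4588 0.302  0.2292] jaw 8.9 j [-0.04  0.19 -0.7   1.69  0.13  1.3  -0.61] gap 1.0 F [-0.4 -0.6 -0.3] T [0.04 0.03 0.01]
tool down err [0.0062 0.0032]
shift cm [ 0.78 -3.71 50.24] turn about x -0.1
```

Call:
jog_arm --moves '[[[0,-0.4,4],[0,0,0],0],[[0,-0.4,5.5],[0,0,0],0],[[0,-0.4,5.5],[0,0,0],0],[[0,-0.4,5.5],[0,0,0],0],[[0,-0.4,5.5],[0,0,0],0],[[0,-0.4,5.5],[0,0,0],0],[[0,-0.4,5.5],[0,0,0],0],[[0,-0.4,5.5],[0,0,0],0],[[0,-0.4,5.5],[0,0,0],0],[[0,-2,5],[0,0,0],0],[[0,-2,5],[0,0,0],0],[[0,-2,5],[0,0,0],0]]'

```text
time: 19.92
eef_pos: [0.4592, -0.3379, 0.2243]
tcp_rot: [0.537, 0.46, 0.537, -0.46]
wrist_force: [1.2, -0.3, 0.3]
finger_gap: 0.998
```

Run:
```python
from h import *
from workcell import cams
delta(.3,-.5,.22,9)
for n in("side","top"):
    f=cams.read_camera(n)["frame"][:,:,::-1];cv2.imwrite(f"pics/{n}5.png",f)
    if n=="top": cv2.imwrite("pics/t5.png",cv2.resize(f[150:240,120:260],None,fx=5.5,fy=5.5,interpolation=cv2.INTER_CUBIC))
    else: cv2.imwrite("pics/s16.png",cv2.resize(f[165:245,140:260],None,fx=6,fy=6,interpolation=cv2.INTER_CUBIC))
```

```text
t 19.925 pos [ 0.4592 -0.3379  0.2243] jaw 8.9 j [ 0.69  0.18 -0.15  1.67  0.03  1.29  0.69] gap 0.998 F [ 1.2 -0.3  0.3] T [ 0.02 -0.03  0.01]
tool down err [-0.0001  0.0006]
shift cm [  0.43 -18.24  13.55] turn about x -0.1
```

View pics/side5.png

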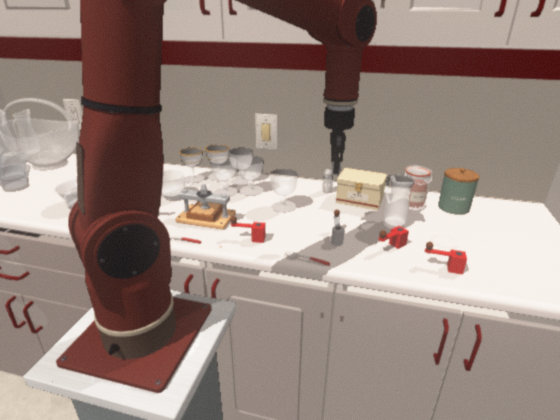

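View pics/t5.png

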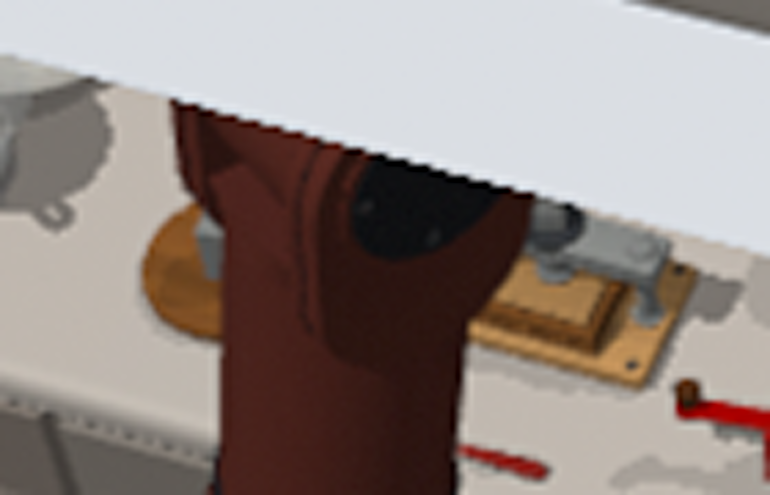

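View pics/s16.png

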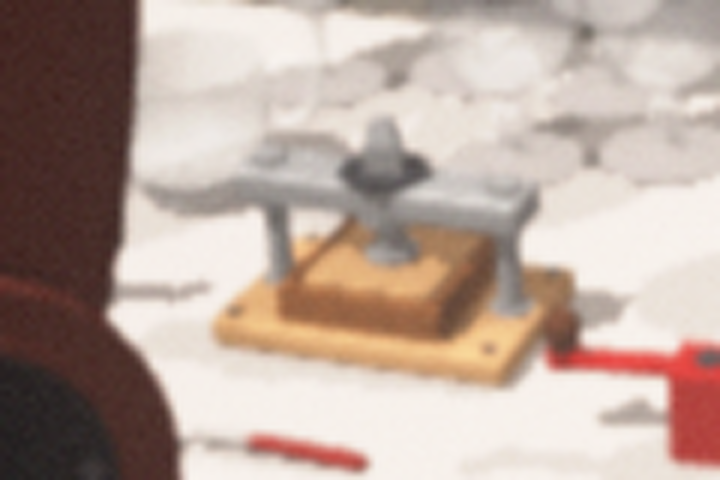

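Call:
jog_arm --moves '[[[0,-3.7,3.6],[0,0,0],0],[[0,-3.7,3.6],[0,0,0],0],[[0,-3.7,3.6],[0,0,0],0],[[0,-3.7,3.6],[0,0,0],0],[[0,-3.7,3.6],[0,0,0],0],[[0,-3.7,3.6],[0,0,0],0],[[0,0,0],[0,0,0],0]]'

```text
time: 20.9
eef_pos: [0.2697, -0.5869, 0.2237]
tcp_rot: [0.535, 0.461, 0.536, -0.462]
wrist_force: [0.7, 0.0, -1.0]
finger_gap: 1.001
```

Run:
```python
from h import *
from workcell import cams
delta(.3,-.5,.22,9)
f=cams.read_camera("top")["frame"][:,:,::-1];cv2.imwrite("pics/t6.png",cv2.resize(f[160:230,125:225],None,fx=8,fy=8,interpolation=cv2.INTER_CUBIC))
```

```text
t 20.9 pos [ 0.2697 -0.5869  0.2237] jaw 8.5 j [ 1.03  0.33  0.05  1.49 -0.01  1.33  1.23] gap 1.001 F [ 0.7  0.  -1. ] T [-0.03  0.01  0.03]
tool down err [-0.0021  0.0001]
shift cm [ 0.36  4.29 -8.14] turn about x -0.5
```

View pics/t6.png

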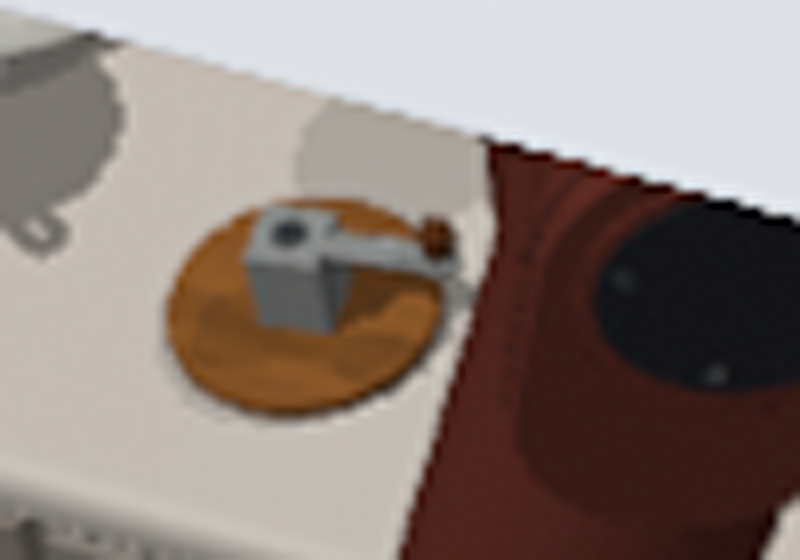

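The crank stands upright on the board, with its hub base at about px (163,198), close to the board centre. The spindle is bare and turned, and the arm is clear.

```bash
python3 -c "
from workcell import robot
print(robot.sign_off())"
```

```text
the job is handed in; nothing more can be done
None
```

The press is closed and the square-hub crank is standing upright near the middle of the round board; I handed the job in at about 21 s of the 58 s allowed.

- **Fit:** The crank went fully down on the spindle. It made contact at the expected height (TCP 0.1064 m, against about 0.1065 m for fully seated). It touched lightly at one side on the way down, and a 1.5 mm correction cleared it.
- **Turn to the stop:** I turned it clockwise about 82°. Over the last few degrees the moment about the vertical rose from 0 to 0.39 and then 1.07 N·m, far above the 0.12 N·m friction. It rose near the angle worked out for the stop. I then eased back inside the slack and lifted straight off without snagging.
- **Last pictures:** They show the spindle bare, with its square end turned to the expected angle and the pressing board lowered. The crank is within a few mm of the board's centre by eye.
- **Left alone:** The round-hub crank and the red look-alikes were never touched.

Two things to note:
- **Camera disagreement:** The two cameras differed by about 4–5 mm in x, so I used values between them and corrected by the contact forces.
- **Board position:** It was measured only from the top camera, because the arm hid the board from the side camera. The final top picture confirms the placing.

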